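Unlock the tin carriage and run it under the lid press

ROBOT

A 6-joint arm with a two-finger parallel gripper is mounted at the origin on the work surface. World frame = base frame: x ahead of the robot, y to its left, z up, the work surface at z = 0. Lengths are in mm, angles in rad, forces in N, time in s.
With the tool pointing down it reaches from about 225 to 875 mm from the base axis. Payload 3.4 kg.
Tool frame: the origin (TCP) lies at the very end of the fingers, on their centre line; the grasp point (between the pads) lies 19 mm behind it (robot.tcp_to_grasp is the distance from the TCP to the grasp point, in mm); z points along the fingers, y is the line along which they close (so a half turn about z gives the same grasp; the last joint's range is limited). The gripper opens to 85 mm and grips with 20 to 120 N. Pads are 22 mm wide; open, the fingers measure 114 mm over their backs; the gripper's body (76 mm by 85 mm) begins 54 mm behind the grasp point. The pads swing forward as they close: fully open they stand 13 mm farther back than shut.
Start: joints at [-1.291, 0.276, 1.505, -0, 1.361, -0.121], TCP at [224.341, -529.465, 231.328] pointing down, gripper open.
Joint ranges: [-2.89, 2.89], [-0.75, 2.08], [0.22, 2.7], [-1.18, 4.32], [0.11, 2.71], [-2.7, 2.7]. Speed limits (rad/s): [2.57, 2.57, 3.14, 3.14, 3.14, 3.14].

INTERFACE

Orientations are given as a 3x3 rotation matrix whose columns are the frame's x, y, z axes.
In Python, from workcell import robot gives the robot as it stands.
- The arm moves only by the tool carry_out, never from a script. Its argument "rows" is a list of rows, each an object of numbers: "x", "y", "z": the shift along the tool's x, y, z in units of 30 mm (1.0 is 30 mm); "rx", "ry", "rz": the turn, a rotation vector about the tool's x, y, z in units of 8 degrees (1.0 is 8 degrees); "jaw": the closure, from 0 (fully open) to 1 (shut). In form: [{"x": .., "y": .., "z": .., "rx": .., "ry": .., "rz": .., "jaw": ..}, ...]. A call has 1 to 20 rows; each row shifts and turns the commanded pose from where the row before left it, along the tool's axes as they then stand; what a row does not reach is not made up. A row lasts 1/8 s, in which the tool goes at most 62.5 mm and 10.7 degrees, less where a joint would pass 70% of its speed; a pose out of reach is approached as far as the arm can. A call is refused whole if a number of a shift passes 1 or a number of a turn 1, either way. A call with a gripper value outside its range is refused whole. The fingers move at their own pace and stop on an object; "newtons" is the grip in N (left out, the last holds). Time passes only in rows, so rows that do not move let the fingers close. It gives the time, the measured TCP pose, the force, the opening and the grip force at its end, in the units of the state.
- robot.read_state(): the state, without advancing time (a new reading comes with each control period).
- robot.camera(name): name is "scene" or "top"; returns a dict with "color" (384x512x3 uint8, red, green, blue), "mtx" (3x3 intrinsics, pixels), "R" (3x3) and "t" (3): a world point X has camera coordinates R X + t. Camera axes: x right, y down, z forward; pixel columns grow to the right and rows downward; lengths in mm; the calibration is good to about 2 mm. A picture is of the moment at which its call begins. There is no depth.
- robot.sign_off(): hands the job in; it is judged then, once.
The state is a dict: "clock": time; "joints": joint angles; "dq": joint speeds; "joint_torque": joint torques, N m; "position": TCP position; "tcp_rot": TCP orientation; "wrist_force": force on the tool from outside, world axes, zero at the start; "wrist_torque": the same for the moment, N m; "gripper_width": finger opening in mm; "finger_force": force on a finger pad.
Only numpy, scipy, OpenCV 4.12 (cv2) and the standard library are available. Lean on these libraries where they do the work, as an engineer would, in place of code of your own. Each camera call takes 0.05 s, during which the arm holds its last target. There are 200 camera calls.

TASK

The tin carriage of the lid press is locked: draw the red-knobbed lock pin out of the carriage and lay its handle over into the side notch so that it stays parked there. Then slide the carriage with its tin fully home against the end stop under the press, keeping the tin upright in its nest and leaving the other things on the bench where they are.

Things in the scene. Friction and masses are not known exactly. Their poses are not given: they have to be found in the camera images.
- station: Lid-closing station, fixed to the bench: dark grey base plate, x -140 to 200, y -150 to 72, 10 thick, with a slideway along x, an end stop at x 152 and a teal pin barrel beyond its +y edge. Origin on the bench, under the spot where the tin stands at the start; x is the way the carriage slides, z up. All 'station' x, y, z below are mm in this frame.
- barrel_top (a point): Middle of the pin barrel's top (station x 0, y 151, z 46). Teal housing 33 wide, y 76 to 226, on a dark foot 60 wide, 23 high. Its 17 x 17 bore runs along y, axis at z 30. In its top a slot 15 wide, y 138 to 206, guides the pin's upright handle. The slot's outer end, y 186 to 206, is also cut away through the +x side wall: the side notch, yellow floor.
- press_pad (a point): Underside of the lid press's rubber pad, radius 26, at station x 90, y 0, z 160. Its arm (y -142 to 25, top at z 212, lever on it up to z 232) hangs from a steel column of diameter 28 at x 90, y -120. Fixed, not operated in this job: keep clear of it.
- notch (a point): Point on the bore axis beside the middle of the side notch, at station x 0, y 196, z 30. The pin's handle (10 thick) fits the notch when the pin's origin is within about 5 of this point along the station's y. The notch opens to the station's +x; its floor is at z 23.
- pin: Steel lock pin, diameter 14, about 200 g, held by friction only, cannot leave the barrel. Origin where handle meets axis; tip 112 to its -y, tail 20 to +y; handle (rod, diameter 10) along its z. Starts at station y 145 to 153, handle up (leaning up to 0.3 rad), tip in the carriage. Slides to +y until the slot ends at y 201; pushed over to +x there, the handle falls level into the notch.
- pin_knob (a point): Centre of the red ball (radius 11) on the end of the pin's handle, 55 from the pin's origin along the pin's z: about 85 over the bench while upright.
- carriage (a joint): Travel in m of the aluminium tin carriage along station +x: 0 at the start, 0.09 fully home at the end stop. About 3 N of friction, no spring; while the pin is in its bore it moves only about 3 mm. At 0 it spans station x -125 to 60, y -60 to 60, top at z 46; a teal nest, walls 12 high, holds the tin.
- post_top (a point): Top centre of the upright push post on the carriage's near (-x) end: steel post, diameter 18, z 46 to 106, with a black cap of diameter 26 up to z 120. This point is at station x -100, y 0, z 120 at the start and moves with the carriage.
- tin: White paint tin with a blue-topped lid, diameter 80, 100 tall, loose, about 550 g, standing in the nest of the carriage. Origin at the centre of its underside, 46 over the bench.
- cup: white plastic mixing cup, rim radius 33, 70 tall, loose. Bystander; origin at its underside
- swatches: small deck of blue colour cards, about 85 x 55, 20 tall, loose. Bystander; origin at its underside
- tin_green: green closed paint tin, diameter 72, 85 tall, loose. Bystander; origin at its underside
- tin_yellow: yellow closed paint tin, diameter 72, 85 tall, loose. Bystander; origin at its underside
- toner: black toner bottle, diameter 56, 130 tall, loose. Bystander; origin at its underside
- screwdriver: screwdriver lying on the bench, loose; its x axis points from the handle to the tip. Bystander
- hardener: aluminium can, diameter 60, 120 tall, loose. Bystander; origin at its underside
Not all that is in view belongs to the job. Leave any brown, purple or turquoise look-alike of the tin alone.

How it is judged:
By the outcome, as a careful person would: the job done as asked, in the order asked, and still so for the second after the job is handed in, with the robot touching nothing.
It also fails if it takes over 59 s, if anything falls off the work surface, if the arm or the gripper's body presses on something with over 40 N, if the wrist force passes 120 N, or if a joint passes its speed limit or range.

## Working session

There is one attempt and no reset: what is moved stays moved. The work goes in short steps, Python scripts to look and compute and a tool call to move; the robot and the scene stay as the last step left them, time stands still between calls to the robot, and variables do not carry over. Pictures are saved under pics/ and viewed, at most 10 in all, crops included, and the job is handed in when it is done.

Besides the shell and the picture viewer there is one more tool, called after ">>>" as name(argument=value, ...) on one line, values as JSON. carry_out: Moves the arm, as the interface text tells. Its arguments: {"type":"object","properties":{"rows":{"type":"array"},"newtons":{"type":"number"}},"required":["rows"]}

```bash
mkdir -p pics; ls; python3 - <<'E'
from workcell import robot
import cv2,pickle
d={}
for n in("scene","top"):
    c=robot.camera(n);d[n]=c;cv2.imwrite(f"pics/{n}0.png",c["color"][:,:,::-1])
    print(n,c["mtx"].round(1).tolist(),c["R"].round(3).tolist(),c["t"].round(1).tolist())
pickle.dump(d,open("v0.pkl","wb"))
s=robot.read_state();print(s["clock"],s["tcp_rot"])
E
```

```text
pics
scene [[383.8, 0.0, 251.1], [0.0, 383.8, 188.7], [0.0, 0.0, 1.0]] [[0.333, 0.943, -0.01], [0.623, -0.228, -0.748], [-0.708, 0.243, -0.663]] [-189.9, -289.8, 1778.6]
top [[356.2, 0.0, 256.0], [0.0, 356.2, 195.8], [0.0, 0.0, 1.0]] [[-0.029, -0.999, -0.021], [-0.998, 0.03, -0.056], [0.057, 0.019, -0.998]] [20.1, 581.8, 1071.2]
0.1 [[ 9.20743480e-01  3.90168224e-01 -4.49066907e-04]
 [ 3.90168435e-01 -9.20742194e-01  1.55073728e-03]
 [ 1.91573560e-04 -1.60304297e-03 -9.99998697e-01]]
```

View pics/scene0.png

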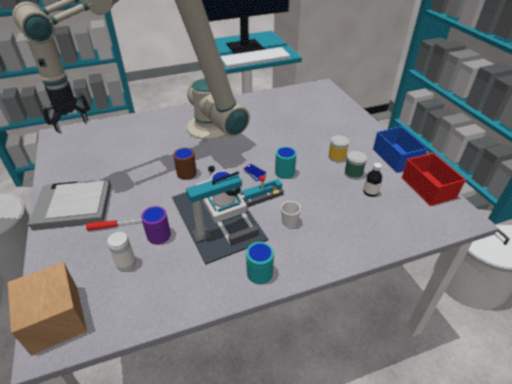

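View pics/top0.png

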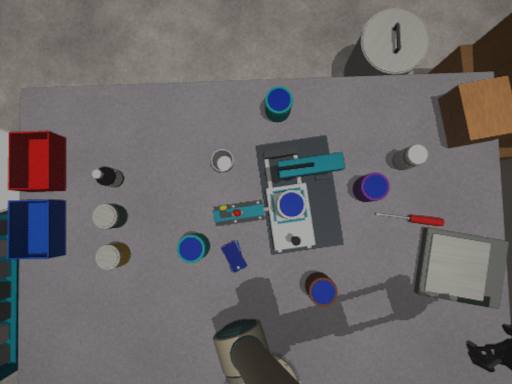

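Top view: post cap at about (296,240), tin lid (291,205), red knob (237,213) and notch (222,208); the arm is clear of all of it. Station x points up in the image, and its +y points left.

```bash
cat > h.py <<'E'
import numpy as np,cv2
def ray(c,uv):
    R,t=np.array(c["R"]),np.array(c["t"]).ravel()
    d=R.T@np.linalg.solve(c["mtx"],[uv[0],uv[1],1.]); return -R.T@t,d
def onz(c,uv,z):
    o,d=ray(c,uv); return o+d*(z-o[2])/d[2]
def proj(c,X):
    p=c["mtx"]@(np.array(c["R"])@X+np.array(c["t"]).ravel()); return p[:2]/p[2]
def two(c1,u1,c2,u2):
    o1,d1=ray(c1,u1);o2,d2=ray(c2,u2)
    s=np.linalg.lstsq(np.c_[d1,-d2],o2-o1,rcond=None)[0]
    a,b=o1+d1*s[0],o2+d2*s[1]; return (a+b)/2,np.linalg.norm(a-b)
def blobs(c,lo,hi,roi,amin=8):
    h=cv2.cvtColor(c["color"],cv2.COLOR_RGB2HSV); x0,y0,x1,y1=roi
    m=cv2.inRange(h,lo,hi)[y0:y1,x0:x1]
    n,_,st,ce=cv2.connectedComponentsWithStats(m)
    return [(st[i,4],st[i,:4]+[x0,y0,0,0],(ce[i]+[x0,y0]).round(2)) for i in range(1,n) if st[i,4]>=amin]
E
python3 - <<'E'
from h import *
import pickle
d=pickle.load(open("v0.pkl","rb"));t,s=d["top"],d["scene"]
R=((0,150,80),(6,255,255))
rt=blobs(t,*R,(205,190,260,230));rs=blobs(s,*R,(240,160,290,200));print("red",rt,rs)
if rt and rs: print(two(t,rt[0][2],s,rs[0][2]),onz(t,rt[0][2],84))
print("yel",[(b,onz(t,b[2],23).round(1)) for b in blobs(t,(20,120,80),(35,255,255),(205,190,260,230),4)])
print("blue",[(b,onz(t,b[2],146).round(1)) for b in blobs(t,(112,150,80),(125,255,255),(265,180,320,225),50)])
print("teal",[(b[0],b[1]) for b in blobs(t,(85,120,60),(100,255,255),(205,120,350,230),20)])
print("cap",[(b,onz(t,b[2],118).round(1)) for b in blobs(t,(0,0,0),(179,255,45),(280,225,315,255),10)])
a=cv2.resize(t["color"][120:265,200:350],None,fx=5,fy=4.1*5/4.1,interpolation=cv2.INTER_CUBIC)[:600]
b=cv2.resize(s["color"][150:262,165:305],None,fx=5,fy=5,interpolation=cv2.INTER_CUBIC)
a=cv2.resize(t["color"][128:262,200:350],None,fx=4.4,fy=4.4,interpolation=cv2.INTER_CUBIC)
cv2.imwrite("pics/tc.png",a[:,:,::-1]);cv2.imwrite("pics/sc.png",b[:,:,::-1])
E
```

```text
red [(np.int32(34), array([234, 210,   7,   6]), array([236.71, 212.5 ]))] [(np.int32(10), array([261, 177,   3,   4]), array([262. , 178.2]))]
(array([531.80325743,  56.5779494 ,  88.21041734]), np.float64(2.2119303464566307)) [532.18440458  57.94970357  84.        ]
yel [((np.int32(27), array([220, 206,   7,   4]), array([222.89, 207.44])), array([549.5, 104.1,  23. ]))]
blue [((np.int32(424), array([280, 193,  23,  23]), array([291.11, 204.2 ])), array([549.4, -93.2, 146. ]))]
teal [(np.int32(1028), array([277, 153,  68,  26])), (np.int32(401), array([213, 204,  51,  18])), (np.int32(30), array([279, 219,  25,   4]))]
cap [((np.int32(12), array([292, 237,   5,   7]), array([293.25, 239.25])), array([453.9, -97.9, 118. ]))]
```

View pics/tc.png

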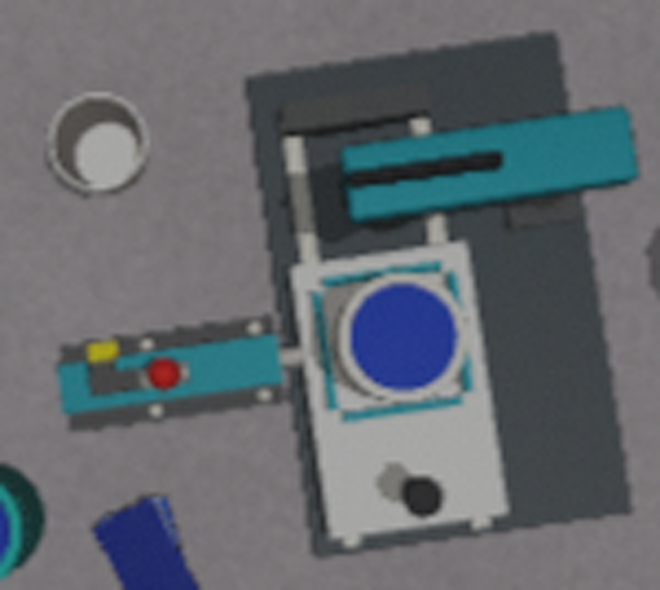

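View pics/sc.png

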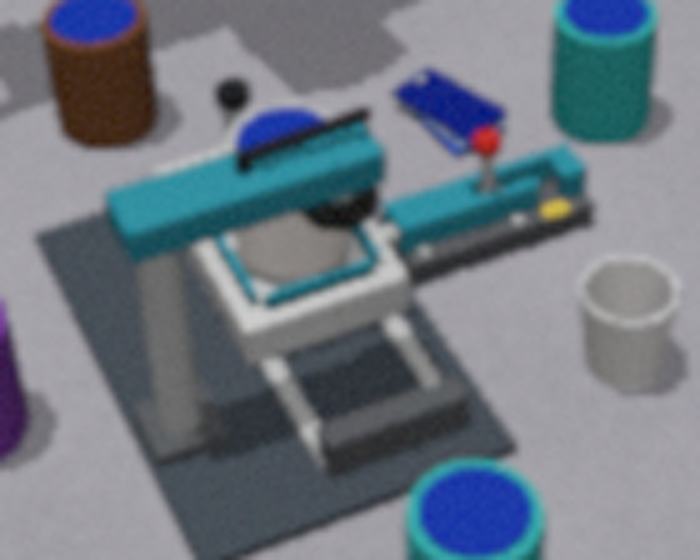

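Crops confirm the plate corners are visible: TL (246,78), TR (555,33), BR (631,514), BL (315,557) in the top crop. Cap is at (422,496); the knob's handle stands almost upright. I'll fit the station frame from these.

```bash
python3 - <<'E'
from h import *
import pickle,json
d=pickle.load(open("v0.pkl","rb"));t,s=d["top"],d["scene"]
c=lambda u,v:(u/4.4+200-.4,v/4.4+128-.4)
P=[((246,78),(200,72,10)),((555,33),(200,-150,10)),((631,514),(-140,-150,10)),((315,557),(-140,72,10)),((404,336),(0,0,146)),((422,496),(-100,0,120)),
((102,351),(11,196,23)),((279,335),(16.5,76,46)),((281,384),(-16.5,76,46)),((58,365),(16.5,226,46)),((65,413),(-16.5,226,46))]
W=np.array([onz(t,c(*p),q[2])[:2] for p,q in P]);S=np.array([q[:2] for _,q in P],float)
w0,s0=W.mean(0),S.mean(0);A=(S-s0).T@(W-w0)
th=np.arctan2(A[0,1]-A[1,0],A[0,0]+A[1,1]);Rz=np.array([[np.cos(th),-np.sin(th)],[np.sin(th),np.cos(th)]])
o=w0-Rz@s0;print("th",th,"o",o);print((W-(S@Rz.T+o)).round(1).tolist())
np.savez("st.npz",th=th,o=o)
k,_=two(t,(236.71,212.5),s,(262,178.2));print("knob st",Rz.T@(k[:2]-o))
for n,z in((236.71,212.5),85),: print(Rz.T@(onz(t,n,z)[:2]-o))
print("post",Rz@[-100,0]+o,"notch",Rz@[0,196]+o)
from workcell import robot
print(robot.read_state()["wrist_force"])
E
```

```text
th 0.10689197795002675 o [549.94716104 -93.36823601]
[[-2.1, 0.2], [-1.1, 3.1], [0.1, 0.7], [0.2, -1.5], [0.1, -0.7], [0.4, 0.2], [9.7, 1.7], [-2.0, -1.9], [-2.2, 1.2], [-1.8, -1.3], [-1.4, -1.8]]
knob st [ -2.04280778 151.02611262]
[ -1.53679075 152.27645883]
post [ 450.51791203 -104.03708982] notch [529.03620757 101.51309205]
[-0.92144449  0.28650421 -0.88046743]
```

```bash
cat >> h.py <<'E'
_f=np.load("st.npz");TH=float(_f["th"]);O=_f["o"]+[-.9,-.15]
RZ=np.array([[np.cos(TH),-np.sin(TH)],[np.sin(TH),np.cos(TH)]])
def st(p): return np.r_[RZ.T@(np.array(p)[:2]-O),p[2]]
def wd(p): return np.r_[RZ@np.array(p)[:2]+O,p[2]]
def go(target_st):
    "tool-frame shift (30 mm units) and turn (8 deg units) to station point, tool x along station x, pointing down"
    from workcell import robot
    from scipy.spatial.transform import Rotation as Q
    s=robot.read_state();R=np.array(s["tcp_rot"])
    D=np.c_[np.r_[RZ[:,0],0],-np.r_[RZ[:,1],0],[0,0,-1]]
    e=Q.from_matrix(R.T@D).as_rotvec()/np.radians(8)
    print("clock",round(s["clock"],2),"now st",st(s["position"]).round(1),"turn",e.round(2),"F",np.round(s["wrist_force"],1),"w",round(s["gripper_width"],1))
    w=wd(target_st)-s["position"]
    print(" shift aligned tool",(D.T@w/30).round(2),"now tool",(R.T@w/30).round(2))
E
python3 - <<'E'
from h import *
go([-1,151.5,231]);go([-1,151.5,66]);print(wd([-1,151.5,85]))
E
```

```text
clock 0.1 now st [-369.4 -398.3  230.5] turn [-0.01  0.    2.11] F [-0.9  0.3 -0.9] w 85.5
 shift aligned tool [ 12.28 -18.33  -0.02] now tool [ 1.706e+01 -1.398e+01  1.000e-02]
clock 0.1 now st [-369.4 -398.3  230.5] turn [-0.01  0.    2.11] F [-0.9  0.3 -0.9] w 85.5
 shift aligned tool [ 12.28 -18.33   5.48] now tool [ 17.06 -13.97   5.51]
[531.88955503  57.0103877   85.        ]
```

>>> carry_out(rows=[{"rz": 0.7}, {"rz": 0.7}, {"rz": 0.71}, {"x": 0.6, "y": -0.9}, {"x": 0.6, "y": -0.9}, {"x": 0.6, "y": -0.9}, {"x": 0.6, "y": -0.9}, {"x": 0.6, "y": -0.9}, {"x": 0.6, "y": -0.9}, {"x": 0.6, "y": -0.9}, {"x": 0.6, "y": -0.9}, {"x": 0.6, "y": -0.9}, {"x": 0.6, "y": -0.9}, {"x": 0.6, "y": -0.9}, {"x": 0.6, "y": -0.9}, {"x": 0.6, "y": -0.9}, {"x": 0.6, "y": -0.9}, {"x": 0.6, "y": -0.9}, {"x": 0.6, "y": -0.9}, {"x": 0.6, "y": -0.9}])

```text
schema error: expected keys x, y, z, rx, ry, rz, jaw
```

```bash
python3 -c "
from h import *
go([-1,151.5,66])"
```

```text
clock 0.1 now st [-369.4 -398.3  230.5] turn [-0.01  0.    2.11] F [-0.9  0.3 -0.9] w 85.5
 shift aligned tool [ 12.28 -18.33   5.48] now tool [ 17.06 -13.97   5.51]
```

All keys are required in every row.

>>> carry_out(rows=[{"x": 0, "y": 0, "z": 0, "rx": 0, "ry": 0, "rz": 0.7, "jaw": 0}, {"x": 0, "y": 0, "z": 0, "rx": 0, "ry": 0, "rz": 0.7, "jaw": 0}, {"x": 0, "y": 0, "z": 0, "rx": 0, "ry": 0, "rz": 0.71, "jaw": 0}, {"x": 0.6, "y": -0.9, "z": 0, "rx": 0, "ry": 0, "rz": 0, "jaw": 0}, {"x": 0.6, "y": -0.9, "z": 0, "rx": 0, "ry": 0, "rz": 0, "jaw": 0}, {"x": 0.6, "y": -0.9, "z": 0, "rx": 0, "ry": 0, "rz": 0, "jaw": 0}, {"x": 0.6, "y": -0.9, "z": 0, "rx": 0, "ry": 0, "rz": 0, "jaw": 0}, {"x": 0.6, "y": -0.9, "z": 0, "rx": 0, "ry": 0, "rz": 0, "jaw": 0}, {"x": 0.6, "y": -0.9, "z": 0, "rx": 0, "ry": 0, "rz": 0, "jaw": 0}, {"x": 0.6, "y": -0.9, "z": 0, "rx": 0, "ry": 0, "rz": 0, "jaw": 0}, {"x": 0.6, "y": -0.9, "z": 0, "rx": 0, "ry": 0, "rz": 0, "jaw": 0}, {"x": 0.6, "y": -0.9, "z": 0, "rx": 0, "ry": 0, "rz": 0, "jaw": 0}, {"x": 0.6, "y": -0.9, "z": 0, "rx": 0, "ry": 0, "rz": 0, "jaw": 0}, {"x": 0.6, "y": -0.9, "z": 0, "rx": 0, "ry": 0, "rz": 0, "jaw": 0}, {"x": 0.6, "y": -0.9, "z": 0, "rx": 0, "ry": 0, "rz": 0, "jaw": 0}, {"x": 0.6, "y": -0.9, "z": 0, "rx": 0, "ry": 0, "rz": 0, "jaw": 0}, {"x": 0.6, "y": -0.9, "z": 0, "rx": 0, "ry": 0, "rz": 0, "jaw": 0}, {"x": 0.6, "y": -0.9, "z": 0, "rx": 0, "ry": 0, "rz": 0, "jaw": 0}, {"x": 0.6, "y": -0.9, "z": 0, "rx": 0, "ry": 0, "rz": 0, "jaw": 0}, {"x": 0.6, "y": -0.9, "z": 0, "rx": 0, "ry": 0, "rz": 0, "jaw": 0}])

```text
clock: 2.6
position: [480.1, -39.6, 230.9]
tcp_rot: [[0.994, 0.106, -0.001], [0.106, -0.994, 0.0], [-0.001, -0.0, -1.0]]
wrist_force: [0.1, -0.7, -0.0]
gripper_width: 85.0
finger_force: 0.0
```

```bash
python3 -c "
from h import *
go([-1,151.5,66])"
```

```text
clock 2.6 now st [-62.8  61.  230.9] turn [-0.  0. -0.] F [ 0.1 -0.7 -0. ] w 85.0
 shift aligned tool [ 2.06 -3.02  5.5 ] now tool [ 2.06 -3.02  5.5 ]
```

>>> carry_out(rows=[{"x": 0.5, "y": -0.75, "z": 0, "rx": 0, "ry": 0, "rz": 0, "jaw": 0}, {"x": 0.5, "y": -0.75, "z": 0, "rx": 0, "ry": 0, "rz": 0, "jaw": 0}, {"x": 0.5, "y": -0.75, "z": 0, "rx": 0, "ry": 0, "rz": 0, "jaw": 0}, {"x": 0.56, "y": -0.77, "z": 0, "rx": 0, "ry": 0, "rz": 0, "jaw": 0}, {"x": 0, "y": 0, "z": 0.9, "rx": 0, "ry": 0, "rz": 0, "jaw": 0}, {"x": 0, "y": 0, "z": 0.9, "rx": 0, "ry": 0, "rz": 0, "jaw": 0}, {"x": 0, "y": 0, "z": 0.9, "rx": 0, "ry": 0, "rz": 0, "jaw": 0}, {"x": 0, "y": 0, "z": 0.9, "rx": 0, "ry": 0, "rz": 0, "jaw": 0}, {"x": 0, "y": 0, "z": 0, "rx": 0, "ry": 0, "rz": 0, "jaw": 0}])

```text
clock: 3.72
position: [529.7, 56.1, 121.1]
tcp_rot: [[0.994, 0.106, -0.006], [0.106, -0.994, 0.0], [-0.006, -0.001, -1.0]]
wrist_force: [0.4, -0.0, 0.2]
gripper_width: 85.5
finger_force: 0.0
```

```bash
python3 - <<'E'
from h import *
from workcell import robot
go([-1,151.5,65])
c=robot.camera("scene")
a=cv2.resize(c["color"][120:230,200:330],None,fx=5,fy=5,interpolation=cv2.INTER_CUBIC);cv2.imwrite("pics/a.png",a[:,:,::-1])
E
```

```text
clock 3.73 now st [ -3.3 150.8 121.1] turn [-0.    0.04 -0.  ] F [ 0.4 -0.   0.2] w 85.5
 shift aligned tool [ 0.08 -0.02  1.87] now tool [ 0.09 -0.02  1.87]
```

View pics/a.png

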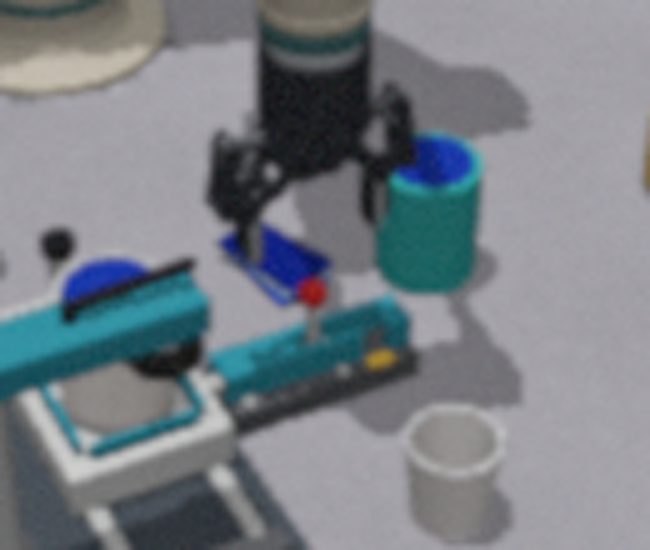

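The gripper hangs over the red knob at (312,290), clear of the barrel. I'll go down and close on the ball.

>>> carry_out(rows=[{"x": 0.09, "y": 0, "z": 0.5, "rx": 0, "ry": 0.04, "rz": 0, "jaw": 0}, {"x": 0, "y": 0, "z": 0.5, "rx": 0, "ry": 0, "rz": 0, "jaw": 0}, {"x": 0, "y": 0, "z": 0.5, "rx": 0, "ry": 0, "rz": 0, "jaw": 0}, {"x": 0, "y": 0, "z": 0.37, "rx": 0, "ry": 0, "rz": 0, "jaw": 0}, {"x": 0, "y": 0, "z": 0, "rx": 0, "ry": 0, "rz": 0, "jaw": 0}, {"x": 0, "y": 0, "z": 0, "rx": 0, "ry": 0, "rz": 0, "jaw": 0.5}, {"x": 0, "y": 0, "z": 0, "rx": 0, "ry": 0, "rz": 0, "jaw": 0.7}, {"x": 0, "y": 0, "z": 0, "rx": 0, "ry": 0, "rz": 0, "jaw": 0.85}, {"x": 0, "y": 0, "z": 0, "rx": 0, "ry": 0, "rz": 0, "jaw": 1}, {"x": 0, "y": 0, "z": 0, "rx": 0, "ry": 0, "rz": 0, "jaw": 1}, {"x": 0, "y": 0, "z": 0, "rx": 0, "ry": 0, "rz": 0, "jaw": 1}, {"x": 0, "y": 0, "z": 0, "rx": 0, "ry": 0, "rz": 0, "jaw": 1}], newtons=30)

```text
clock: 5.28
position: [535.1, 56.4, 67.6]
tcp_rot: [[0.994, 0.106, 0.007], [0.106, -0.994, 0.001], [0.007, 0.0, -1.0]]
wrist_force: [-0.2, 0.4, 5.7]
gripper_width: 20.1
finger_force: 29.4
```

```bash
python3 -c "
from h import *
go([-1,197,65])"
```

```text
clock 5.28 now st [  2.2 150.5  67.6] turn [ 0.   -0.05 -0.01] F [-0.2  0.4  5.7] w 20.1
 shift aligned tool [-0.11 -1.55  0.09] now tool [-0.11 -1.55  0.09]
```

>>> carry_out(rows=[{"x": -0.05, "y": -0.15, "z": 0, "rx": 0, "ry": 0, "rz": 0, "jaw": 1}, {"x": -0.05, "y": -0.2, "z": 0, "rx": 0, "ry": 0, "rz": 0, "jaw": 1}, {"x": 0, "y": -0.25, "z": 0, "rx": 0, "ry": 0, "rz": 0, "jaw": 1}, {"x": 0, "y": -0.25, "z": 0, "rx": 0, "ry": 0, "rz": 0, "jaw": 1}, {"x": 0, "y": -0.25, "z": 0, "rx": 0, "ry": 0, "rz": 0, "jaw": 1}, {"x": 0, "y": -0.25, "z": 0, "rx": 0, "ry": 0, "rz": 0, "jaw": 1}, {"x": 0, "y": -0.2, "z": 0, "rx": 0, "ry": 0, "rz": 0, "jaw": 1}, {"x": 0, "y": 0, "z": 0, "rx": 0, "ry": 0, "rz": 0, "jaw": 1}, {"x": 0, "y": 0, "z": 0, "rx": 0, "ry": 0, "rz": 0, "jaw": 1}])

```text
clock: 6.4
position: [527.3, 102.0, 67.6]
tcp_rot: [[0.994, 0.107, 0.007], [0.107, -0.994, -0.0], [0.007, 0.001, -1.0]]
wrist_force: [-0.4, -1.5, 5.2]
gripper_width: 20.2
finger_force: 29.5
```

```bash
python3 - <<'E'
from h import *
from workcell import robot
go([2,197,65])
c=robot.camera("scene")
a=cv2.resize(c["color"][140:220,220:320],None,fx=6,fy=6,interpolation=cv2.INTER_CUBIC);cv2.imwrite("pics/b.png",a[:,:,::-1])
E
```

```text
clock 6.4 now st [ -0.7 196.7  67.6] turn [ 0.01 -0.05 -0.  ] F [-0.4 -1.5  5.2] w 20.2
 shift aligned tool [ 0.09 -0.01  0.09] now tool [ 0.09 -0.01  0.09]
```

View pics/b.png

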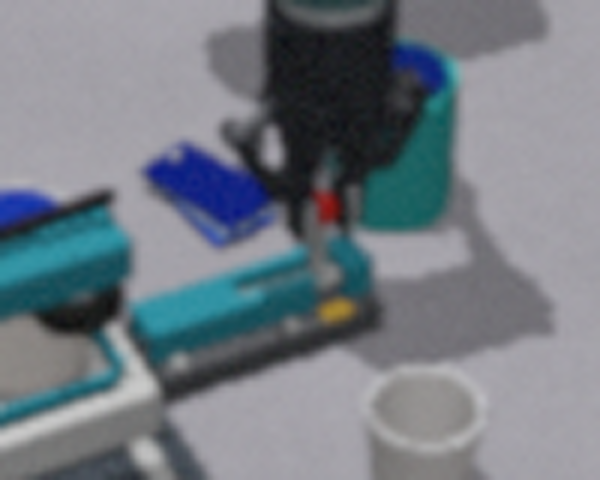

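The pin is drawn: the handle stands beside the yellow notch floor at (335,308). Now I'll swing the knob over +x along its 55 mm arc.

>>> carry_out(rows=[{"x": 0.16, "y": 0, "z": 0.01, "rx": 0, "ry": 0, "rz": 0, "jaw": 1}, {"x": 0.16, "y": 0, "z": 0.02, "rx": 0, "ry": 0, "rz": 0, "jaw": 1}, {"x": 0.31, "y": 0, "z": 0.08, "rx": 0, "ry": 0, "rz": 0, "jaw": 1}, {"x": 0.29, "y": 0, "z": 0.14, "rx": 0, "ry": 0, "rz": 0, "jaw": 1}, {"x": 0.26, "y": 0, "z": 0.18, "rx": 0, "ry": 0, "rz": 0, "jaw": 1}, {"x": 0, "y": 0, "z": 0, "rx": 0, "ry": 0, "rz": 0, "jaw": 1}])

```text
clock: 7.2
position: [563.0, 106.1, 54.3]
tcp_rot: [[0.994, 0.106, 0.007], [0.106, -0.994, 0.001], [0.007, 0.0, -1.0]]
wrist_force: [1.3, -0.6, 4.8]
gripper_width: 19.8
finger_force: 30.9
```

>>> carry_out(rows=[{"x": 0.22, "y": 0, "z": 0.22, "rx": 0, "ry": 0, "rz": 0, "jaw": 1}, {"x": 0.18, "y": 0, "z": 0.26, "rx": 0, "ry": 0, "rz": 0, "jaw": 1}, {"x": 0.14, "y": 0, "z": 0.29, "rx": 0, "ry": 0, "rz": 0, "jaw": 1}, {"x": 0.08, "y": 0, "z": 0.3, "rx": 0, "ry": 0, "rz": 0, "jaw": 1}, {"x": 0, "y": 0, "z": 0, "rx": 0, "ry": 0, "rz": 0, "jaw": 1}, {"x": 0, "y": 0, "z": 0, "rx": 0, "ry": 0, "rz": 0, "jaw": 1}])

```text
clock: 7.95
position: [579.5, 107.9, 21.8]
tcp_rot: [[0.994, 0.106, 0.003], [0.106, -0.994, 0.0], [0.003, 0.0, -1.0]]
wrist_force: [-0.0, -0.2, 0.6]
gripper_width: 19.6
finger_force: 32.1
```

```bash
python3 -c "
from h import *
go([55,197,13])"
```

```text
clock 7.95 now st [ 51.7 197.   21.8] turn [ 0.   -0.02 -0.  ] F [-0.  -0.2  0.6] w 19.6
 shift aligned tool [0.11 0.   0.29] now tool [0.11 0.   0.29]
```

>>> carry_out(rows=[{"x": 0.03, "y": 0, "z": 0.12, "rx": 0, "ry": 0, "rz": 0, "jaw": 1}, {"x": 0, "y": 0, "z": 0.12, "rx": 0, "ry": 0, "rz": 0, "jaw": 1}, {"x": 0, "y": 0, "z": 0, "rx": 0, "ry": 0, "rz": 0, "jaw": 1}, {"x": 0, "y": 0, "z": 0, "rx": 0, "ry": 0, "rz": 0, "jaw": 0.6}, {"x": 0, "y": 0, "z": 0, "rx": 0, "ry": 0, "rz": 0, "jaw": 0.4}, {"x": 0, "y": 0, "z": 0, "rx": 0, "ry": 0, "rz": 0, "jaw": 0.4}, {"x": 0, "y": 0, "z": -0.5, "rx": 0, "ry": 0, "rz": 0, "jaw": 0.4}, {"x": 0, "y": 0, "z": -0.8, "rx": 0, "ry": 0, "rz": 0, "jaw": 0.4}, {"x": 0, "y": 0, "z": -0.8, "rx": 0, "ry": 0, "rz": 0, "jaw": 0.4}, {"x": 0, "y": 0, "z": -0.8, "rx": 0, "ry": 0, "rz": 0, "jaw": 0.4}, {"x": 0, "y": 0, "z": -0.8, "rx": 0, "ry": 0, "rz": 0, "jaw": 0.4}, {"x": 0, "y": 0, "z": -0.8, "rx": 0, "ry": 0, "rz": 0, "jaw": 0.4}, {"x": 0, "y": 0, "z": -0.8, "rx": 0, "ry": 0, "rz": 0, "jaw": 0.4}, {"x": 0, "y": 0, "z": -0.8, "rx": 0, "ry": 0, "rz": 0, "jaw": 0.4}, {"x": 0, "y": 0, "z": 0, "rx": 0, "ry": 0, "rz": 0, "jaw": 0.4}])

```text
clock: 9.82
position: [582.1, 108.1, 201.3]
tcp_rot: [[0.994, 0.106, 0.011], [0.106, -0.994, 0.001], [0.011, 0.0, -1.0]]
wrist_force: [-0.0, -0.6, 0.6]
gripper_width: 51.3
finger_force: 0.0
```

```bash
python3 - <<'E'
from h import *
from workcell import robot
c=robot.camera("scene")
r=blobs(c,(0,150,80),(6,255,255),(240,160,310,230),4);print([(b[0],b[2],st(onz(c,b[2],30)).round(1)) for b in r], proj(c,wd([55,197,30])))
a=cv2.resize(c["color"][140:220,220:320],None,fx=6,fy=6,interpolation=cv2.INTER_CUBIC);cv2.imwrite("pics/c.png",a[:,:,::-1])
go([-190,196,216]);go([-170,0,96])
E
```

```text
[(np.int32(16), array([279.56, 196.06]), array([ 53.2, 193.3,  30. ]))] [280.70685781 196.05277739]
clock 9.88 now st [ 53.3 197.  199.5] turn [ 0.   -0.06 -0.  ] F [-0.1 -0.5 -0.9] w 51.1
 shift aligned tool [-8.11  0.03 -0.55] now tool [-8.11  0.04 -0.61]
clock 9.88 now st [ 53.3 197.  199.5] turn [ 0.   -0.06 -0.  ] F [-0.1 -0.5 -0.9] w 51.1
 shift aligned tool [-7.44  6.57  3.45] now tool [-7.47  6.57  3.39]
```

View pics/c.png

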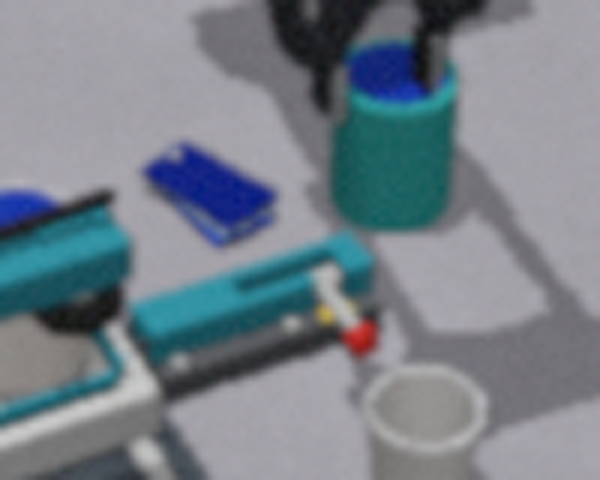

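Parked: the handle lies level over the yellow floor with the knob at (361,337), measured at station (53,195,30). Next, the closed fingers go behind the post.

>>> carry_out(rows=[{"x": -0.85, "y": 0.82, "z": 0, "rx": 0, "ry": -0.06, "rz": 0, "jaw": 1}, {"x": -0.85, "y": 0.82, "z": 0, "rx": 0, "ry": 0, "rz": 0, "jaw": 1}, {"x": -0.85, "y": 0.82, "z": 0, "rx": 0, "ry": 0, "rz": 0, "jaw": 1}, {"x": -0.85, "y": 0.82, "z": 0, "rx": 0, "ry": 0, "rz": 0, "jaw": 1}, {"x": -0.85, "y": 0.82, "z": 0, "rx": 0, "ry": 0, "rz": 0, "jaw": 1}, {"x": -0.85, "y": 0.82, "z": 0, "rx": 0, "ry": 0, "rz": 0, "jaw": 1}, {"x": -0.85, "y": 0.82, "z": 0, "rx": 0, "ry": 0, "rz": 0, "jaw": 1}, {"x": -0.85, "y": 0.82, "z": 0, "rx": 0, "ry": 0, "rz": 0, "jaw": 1}, {"x": 0, "y": 0, "z": 0, "rx": 0, "ry": 0, "rz": 0, "jaw": 1}, {"x": 0, "y": 0, "z": 0, "rx": 0, "ry": 0, "rz": 0, "jaw": 1}])

```text
clock: 11.12
position: [398.6, -108.9, 198.1]
tcp_rot: [[0.994, 0.105, -0.003], [0.105, -0.994, 0.001], [-0.003, -0.001, -1.0]]
wrist_force: [-0.2, 0.2, 0.4]
gripper_width: -0.1
finger_force: 0.0
```

```bash
python3 - <<'E'
from h import *
from workcell import robot
go([-152,0,76])
c=robot.camera("scene")
print("cap",proj(c,wd([-100,0,113])),[(b[0],b[2]) for b in blobs(c,(0,0,0),(179,255,50),(195,155,225,185),8)])
E
```

```text
clock 11.12 now st [-151.3    0.7  198.1] turn [-0.01  0.02 -0.01] F [-0.2  0.2  0.4] w -0.1
 shift aligned tool [-0.02  0.02  4.07] now tool [-0.01  0.03  4.07]
cap [211.7171193  168.84234551] [(np.int32(19), array([211.05, 168.84])), (np.int32(17), array([217.65, 180.  ]))]
```

The cap sits where expected (211,169 against 211.7,168.8 predicted). Going down, then creeping to contact.

>>> carry_out(rows=[{"x": 0, "y": 0.02, "z": 0.8, "rx": 0, "ry": 0, "rz": 0, "jaw": 1}, {"x": 0, "y": 0, "z": 0.8, "rx": 0, "ry": 0, "rz": 0, "jaw": 1}, {"x": 0, "y": 0, "z": 0.8, "rx": 0, "ry": 0, "rz": 0, "jaw": 1}, {"x": 0, "y": 0, "z": 0.8, "rx": 0, "ry": 0, "rz": 0, "jaw": 1}, {"x": 0, "y": 0, "z": 0.8, "rx": 0, "ry": 0, "rz": 0, "jaw": 1}, {"x": 0, "y": 0, "z": 0, "rx": 0, "ry": 0, "rz": 0, "jaw": 1}, {"x": 0.3, "y": 0, "z": 0, "rx": 0, "ry": 0, "rz": 0, "jaw": 1}, {"x": 0.3, "y": 0, "z": 0, "rx": 0, "ry": 0, "rz": 0, "jaw": 1}, {"x": 0.15, "y": 0, "z": 0, "rx": 0, "ry": 0, "rz": 0, "jaw": 1}, {"x": 0.15, "y": 0, "z": 0, "rx": 0, "ry": 0, "rz": 0, "jaw": 1}, {"x": 0.15, "y": 0, "z": 0, "rx": 0, "ry": 0, "rz": 0, "jaw": 1}, {"x": 0.15, "y": 0, "z": 0, "rx": 0, "ry": 0, "rz": 0, "jaw": 1}])

```text
clock: 12.68
position: [433.7, -105.9, 78.4]
tcp_rot: [[0.994, 0.106, -0.004], [0.106, -0.994, 0.0], [-0.004, -0.001, -1.0]]
wrist_force: [-3.1, -0.2, -0.1]
gripper_width: 0.2
finger_force: 0.0
```

```bash
python3 -c "
from h import *
go([-34,0,78])"
```

```text
clock 12.68 now st [-116.    -0.    78.4] turn [-0.    0.03 -0.01] F [-3.1 -0.2 -0.1] w 0.2
 shift aligned tool [ 2.73 -0.    0.01] now tool [ 2.73 -0.    0.  ]
```

>>> carry_out(rows=[{"x": 0.15, "y": 0, "z": 0, "rx": 0, "ry": 0, "rz": 0, "jaw": 1}, {"x": 0.2, "y": 0, "z": 0, "rx": 0, "ry": 0, "rz": 0, "jaw": 1}, {"x": 0.2, "y": 0, "z": 0, "rx": 0, "ry": 0, "rz": 0, "jaw": 1}, {"x": 0.2, "y": 0, "z": 0, "rx": 0, "ry": 0, "rz": 0, "jaw": 1}, {"x": 0.2, "y": 0, "z": 0, "rx": 0, "ry": 0, "rz": 0, "jaw": 1}, {"x": 0.2, "y": 0, "z": 0, "rx": 0, "ry": 0, "rz": 0, "jaw": 1}, {"x": 0.2, "y": 0, "z": 0, "rx": 0, "ry": 0, "rz": 0, "jaw": 1}, {"x": 0.2, "y": 0, "z": 0, "rx": 0, "ry": 0, "rz": 0, "jaw": 1}, {"x": 0.2, "y": 0, "z": 0, "rx": 0, "ry": 0, "rz": 0, "jaw": 1}, {"x": 0.2, "y": 0, "z": 0, "rx": 0, "ry": 0, "rz": 0, "jaw": 1}, {"x": 0.2, "y": 0, "z": 0, "rx": 0, "ry": 0, "rz": 0, "jaw": 1}, {"x": 0.1, "y": 0, "z": 0, "rx": 0, "ry": 0, "rz": 0, "jaw": 1}, {"x": 0.1, "y": 0, "z": 0, "rx": 0, "ry": 0, "rz": 0, "jaw": 1}, {"x": 0.1, "y": 0, "z": 0, "rx": 0, "ry": 0, "rz": 0, "jaw": 1}])

```text
clock: 14.42
position: [507.5, -98.6, 78.4]
tcp_rot: [[0.994, 0.106, -0.003], [0.106, -0.994, -0.001], [-0.003, 0.0, -1.0]]
wrist_force: [-3.1, -0.9, 0.6]
gripper_width: -0.2
finger_force: 0.0
```

```bash
python3 -c "
from h import *
go([-30,0,78])
from workcell import robot
for n,r in(('top',(265,120,330,225)),('scene',(185,150,260,215))):
    c=robot.camera(n);print(n,proj(c,wd([90,0,146])),[(b,st(onz(c,b[2],146)).round(1)) for b in blobs(c,(112,150,80),(125,255,255),r,10)])
"
```

```text
clock 14.43 now st [-41.9  -0.6  78.4] turn [ 0.    0.02 -0.01] F [-3.1 -0.9  0.6] w -0.2
 shift aligned tool [ 0.4  -0.02  0.01] now tool [ 0.4  -0.02  0.01]
top [286.50354383 171.25231991] [((np.int32(100), array([275, 169,  23,  16]), array([285.58, 179.98])), array([ 67. ,   5.8, 146. ]))]
scene [232.74360155 194.40880152] [((np.int32(43), array([185, 150,   7,   8]), array([187.53, 152.84])), array([-184.7,  -57.3,  146. ])), ((np.int32(105), array([245, 165,  15,  13]), array([253.35, 170.38])), array([ 10.1, 110.8, 146. ])), ((np.int32(65), array([223, 192,  19,   7]), array([231.82, 195.75])), array([ 94.4,  -5.1, 146. ]))]
```

Still sliding at 3 N. I'll creep until the force rises.

>>> carry_out(rows=[{"x": 0.1, "y": 0, "z": 0, "rx": 0, "ry": 0, "rz": 0, "jaw": 1}, {"x": 0.1, "y": 0, "z": 0, "rx": 0, "ry": 0, "rz": 0, "jaw": 1}, {"x": 0.07, "y": 0, "z": 0, "rx": 0, "ry": 0, "rz": 0, "jaw": 1}, {"x": 0.07, "y": 0, "z": 0, "rx": 0, "ry": 0, "rz": 0, "jaw": 1}])

```text
clock: 15.02
position: [513.2, -97.1, 77.9]
tcp_rot: [[0.994, 0.107, -0.012], [0.107, -0.994, -0.0], [-0.012, -0.001, -1.0]]
wrist_force: [-14.4, -2.7, 7.8]
gripper_width: 0.0
finger_force: 0.0
```

>>> carry_out(rows=[{"x": 0.05, "y": 0, "z": 0, "rx": 0, "ry": 0, "rz": 0, "jaw": 1}, {"x": 0, "y": 0, "z": 0, "rx": 0, "ry": 0, "rz": 0, "jaw": 1}])

```text
clock: 15.28
position: [513.0, -97.0, 77.3]
tcp_rot: [[0.994, 0.107, -0.015], [0.107, -0.994, -0.0], [-0.015, -0.002, -1.0]]
wrist_force: [-12.9, -2.6, 1.7]
gripper_width: 0.4
finger_force: 0.0
```

```bash
python3 -c "
from h import *
go([-60,0,78])"
```

```text
clock 15.28 now st [-36.2   0.4  77.3] turn [-0.01  0.11  0.01] F [-12.9  -2.6   1.7] w 0.4
 shift aligned tool [-0.79  0.01 -0.02] now tool [-0.79  0.01 -0.01]
```

Hard stop: no further motion. I'll back off, rise, move clear and look.

>>> carry_out(rows=[{"x": -0.4, "y": 0, "z": 0, "rx": 0, "ry": 0, "rz": 0, "jaw": 1}, {"x": -0.8, "y": 0, "z": 0, "rx": 0, "ry": 0, "rz": 0, "jaw": 1}, {"x": -0.8, "y": 0, "z": 0, "rx": 0, "ry": 0, "rz": 0, "jaw": 1}, {"x": 0, "y": 0, "z": -0.9, "rx": 0, "ry": 0, "rz": 0, "jaw": 1}, {"x": 0, "y": 0, "z": -0.9, "rx": 0, "ry": 0, "rz": 0, "jaw": 1}, {"x": 0, "y": 0, "z": -0.9, "rx": 0, "ry": 0, "rz": 0, "jaw": 1}, {"x": 0, "y": 0, "z": -0.9, "rx": 0, "ry": 0, "rz": 0, "jaw": 1}, {"x": 0, "y": 0, "z": -0.9, "rx": 0, "ry": 0, "rz": 0, "jaw": 1}, {"x": -0.8, "y": 0, "z": 0, "rx": 0, "ry": 0, "rz": 0, "jaw": 1}, {"x": -0.8, "y": 0, "z": 0, "rx": 0, "ry": 0, "rz": 0, "jaw": 1}, {"x": 0, "y": 0, "z": 0, "rx": 0, "ry": 0, "rz": 0, "jaw": 1}, {"x": 0, "y": 0, "z": 0, "rx": 0, "ry": 0, "rz": 0, "jaw": 1}])

```text
clock: 16.77
position: [413.4, -108.8, 214.1]
tcp_rot: [[0.994, 0.106, 0.0], [0.106, -0.994, -0.001], [0.0, 0.001, -1.0]]
wrist_force: [-0.2, 0.4, 0.3]
gripper_width: -0.0
finger_force: 0.0
```

```bash
python3 - <<'E'
from h import *
from workcell import robot
go([0,0,200])
s,t=robot.camera("scene"),robot.camera("top")
print("cap pred",proj(t,wd([-10,0,120])),[(b[0],b[2],st(onz(t,b[2],120)).round(1)) for b in blobs(t,(0,0,0),(179,255,45),(275,190,315,235),8)])
print("cap pred",proj(s,wd([-10,0,113])))
f=lambda i:cv2.resize(i,None,fx=4,fy=4,interpolation=cv2.INTER_CUBIC)
a=np.hstack([f(s["color"][148:268,190:290]),f(t["color"][128:248,205:305])]);cv2.imwrite("pics/d.png",a[:,:,::-1])
E
```

```text
clock 16.77 now st [-136.5   -0.7  214.1] turn [ 0.01 -0.   -0.01] F [-0.2  0.4  0.3] w -0.0
 shift aligned tool [ 4.55 -0.02  0.47] now tool [ 4.55 -0.03  0.47]
cap pred [291.00544085 208.22717181] [(np.int32(24), array([290.46, 207.5 ]), array([ -7.8,   1.2, 120. ]))]
cap pred [221.34870095 183.73240051]
```

View pics/d.png

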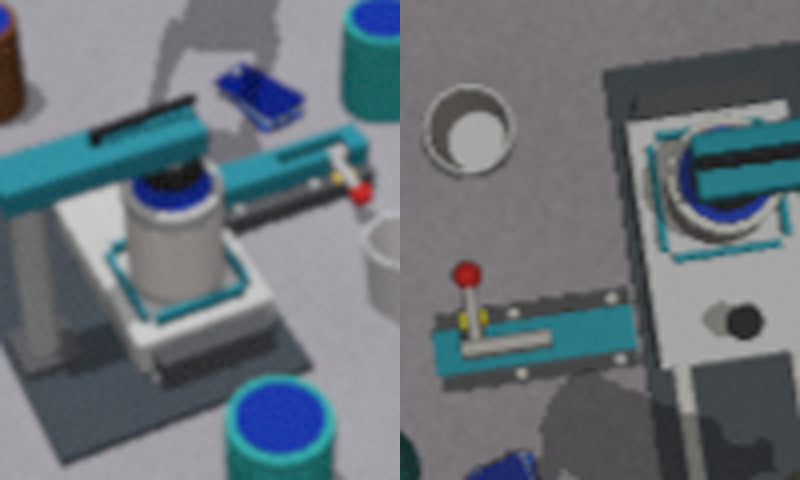

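The carriage is against the end stop (cap within 2 mm of its home spot), the tin is upright in its nest under the pad, and the pin handle lies in the notch. The arm is clear.

```bash
python3 -c "
from workcell import robot
print(robot.sign_off())"
```

```text
the job is handed in; nothing more can be done
None
```

I drew the pin and parked its handle in the side notch, then slid the carriage to the end stop with the tin upright under the press, and handed the job in at about 17 s.

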